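Work the coin box door plate home along the riveting track

ROBOT

A 7-joint arm with a two-finger parallel gripper is mounted at the origin on the work surface. World frame = base frame: x ahead of the robot, y to its left, z up, the work surface at z = 0. Lengths are in m, angles in rad, forces in N, time in s.
With the tool pointing down it reaches from about 0.425 to 0.875 m from the base axis. Payload 4.7 kg.
Tool frame: the origin (TCP) lies between the finger pads; the fingertips stand ahead of it and the grasp point (between the pads) lies 8 mm behind it (arm.tcp_to_tips is the z of the fingertips in the tool frame, in m); z points along the fingers, y is the line along which they close (so a half turn about z gives the same grasp; the last joint's range is limited). The gripper opens to 85 mm and grips with 20 to 120 N. Pads are 22 mm wide; open, the fingers measure 114 mm over their backs; the gripper's body (76 mm by 85 mm) begins 54 mm behind the grasp point. The pads swing forward as they close: fully open they stand 13 mm farther back than shut.
Start: joints at [1.281, 0.321, -0.07, 1.45, 0.023, 1.371, -0.057], TCP at [0.194, -0.62, 0.242] pointing down, gripper open.
Joint ranges: [-2.86, 2.86], [-0.3, 2.09], [-1.38, 1.24], [0.06, 2.45], [-1.56, 4.7], [0.09, 2.05], [-2.69, 2.69]. Speed limits (rad/s): [2.57, 2.57, 3.14, 3.14, 3.14, 3.14, 3.14].

INTERFACE

Orientations are given as a unit quaternion [x, y, z, w].
In Python, from bench import arm, optics, telemetry, close_job gives the robot as it stands (arm), with the cameras (optics), the job as plain functions and the readings (telemetry).
- The arm moves only by the tool jog_arm, called after "Call:" as name([rows], argument=value, ...), one row to a line, values as JSON. Schema: {"type":"object","properties":{"rows":{"type":"array","items":{"type":"array","items":{"type":"array","items":{"type":"number"},"minItems":6,"maxItems":6},"minItems":1,"maxItems":5},"minItems":1,"maxItems":1},"finger_gap":{"type":"number"},"grip_n":{"type":"number"},"only":{"type":"string"},"quiet":{"type":"boolean"},"lines":{"type":"string"}},"required":["rows"],"additionalProperties":false}. rows is a list that holds a single list of rows (three levels of brackets), with 1 to 5 rows, each of 6 numbers: dx, dy, dz in shares of the most that a row can go, 1 being 62.5 mm, then a rotation vector rx, ry, rz in normalised numbers (1 is pi rad); each row shifts and turns the commanded pose from where the row before left it, along the tool's axes as they then stand; what a row does not reach is not made up. A row lasts 1/8 s, in which the tool goes at most 0.0625 m and 0.188 rad, less where a joint would pass 70% of its speed; a pose out of reach is approached as far as the arm can. finger_gap is the finger opening in m, set as the call begins (left out keeps the last). The fingers move at their own pace and stop on an object; grip_n is the grip in N (left out, the last holds). Time passes only in rows, so rows that do not move let the fingers close. The tool returns the time, the measured TCP pose, the force, the opening and the grip force at its end. only (a regular expression) keeps the lines of the reply that match it, lines (a string "A,B") keeps lines A to B, and quiet returns only ok. No shift or turn number may pass 1 either way. Input that does not fit is refused with a message, and nothing moves.
- telemetry.state(): the state, without advancing time (a new reading comes with each control period).
- optics.capture(name): name is "side" or "top" or "wrist"; returns a dict with "frame" (384x512x3 uint8, red, green, blue), "fx", "fy", "cx", "cy" (pixels), "rvec" (rotation vector, rad) and "tvec" (3), from world to camera coordinates, as OpenCV has them. Camera axes: x right, y down, z forward; pixel columns grow to the right and rows downward; lengths in m; the calibration is good to about 2 mm. A picture is of the moment at which its call begins. There is no depth.
- close_job(): hands the job in; it is judged then, once.
The state is a dict: "t": time; "q": joint angles; "joint_vel": joint speeds; "tau": joint torques, N m; "position": TCP position; "orientation": TCP orientation; "contact_force": force on the tool from outside, world axes, zero at the start; "moment": the same for the moment, N m; "gripper_width": finger opening in m; "finger_force": force on a finger pad.
Only numpy, scipy, OpenCV 4.12 (cv2) and the standard library are available. Lean on these libraries where they do the work, as an engineer would, in place of code of your own. Each camera call takes 0.05 s, during which the arm holds its last target. There are 200 camera calls.

TASK

Slide the rusty coin box door plate along its sticky track until both of its ends rest against the two brass stops at the far end. It racks and jams if only one end is driven, so push its two upright lugs in turns, a little at a time, and do not force it when it binds. Leave the loose olive green coin acceptor cover where it lies.

Things in the scene. Friction and masses are not known exactly. Their poses are not given: they have to be found in the camera images.
- plate: Rusty steel coin box door plate, loose and flat in the track, 0.5 to 0.8 kg, 68 mm along the track (x), 240 mm across (y), 6 mm thick. Origin: centre of underside; x points to the brass stops, y left. Two upright lugs (6 mm thick, 38 mm wide, tops 30 mm above underside) on its near edge, centred at y = +89 and -89 mm, near faces at x = -34 mm. Slides freely with about 3 to 10 N.
- track: Fixed grey track. Origin: centre of underside, on the bench; x points to the stops, y left. Floor 230 (x) x 300 mm, top at z = 12 mm. Side rails with lips: |y| 116 to 150 mm, tops z = 35 mm. A fixed slotted hold-down tongue (|y| < 55, x -115 to +45, top z = 32 mm) covers the middle of the plate; closed fingers fit behind the lugs in the two 61 mm wide channels, open at the near end.
- home (a point): Point on the track floor (track x = +66 mm, y = 0) where the plate's origin lies when both ends rest on the two brass stops (faces at track x = +100 mm, y = +-88 mm); same axes as the track. The plate starts 48 to 72 mm short. It has 2.5 mm play each side: driven at one lug alone it turns to about 0.09 rad, that lug about 15 mm ahead of the other, and jams.
- cover: Olive green coin acceptor cover, a loose shallow shell with coin slot and vents, 110 x 160 x 30 mm, lying on the bench beside the track. Origin: centre of its underside. Not to be moved.

How it is judged:
At the end, for the whole second after the job is handed in: The plate lies at rest in the track, its centre within 8 mm of the home position against the stops and square to the track within 3 degrees (so each end is within about 12 mm of its stop) (x of plate in the frame of home above -0.008 m and angle between the x axis of plate and the x axis of track, either way round below 0.05 rad and z of plate in the frame of home below 0.006 m and linear speed of plate below 0.01 m/s); the robot touches nothing.
It fails at once if the olive green cover is shifted by more than 20 mm (distance of cover from where it was at the start of the episode above 0.02 m).
It fails at once if the plate is forced: more than 60 N from the fingers (contact force between the fingers and plate above 60 N).
It also fails if it takes over 72 s, if anything falls off the work surface, if the arm or the gripper's body presses on something with over 40 N, if the wrist force passes 120 N, or if a joint passes its speed limit or range.

## Working session

There is one attempt and no reset: what is moved stays moved. The work goes in short steps, Python scripts to look and compute and a tool call to move; the robot and the scene stay as the last step left them, time stands still between calls to the robot, and variables do not carry over. Pictures are saved under pics/ and viewed, at most 10 in all, crops included, and the job is handed in when it is done.

```bash
ls; mkdir -p pics
```

Run:
```python
from bench import arm, optics, telemetry, close_job
import cv2,numpy as np
s=telemetry.state();print(s['t'],s['position'],s['orientation'],arm.tcp_to_tips,s['gripper_width'])
for n in("top","side"):
    c=optics.capture(n);cv2.imwrite(f"pics/{n}0.png",c['frame'][:,:,::-1]);print(n,[c[k] for k in("fx","fy","cx","cy","rvec","tvec")])
    np.savez(f"{n}0.npz",**c)
```

```text
bench.py
pics
0.0 [ 0.19421411 -0.61975776  0.24122571] [ 9.88485050e-01  1.51315506e-01 -1.94052291e-04 -9.40691654e-04] 0.011 0.08513524690063229
top [389.7401601077658, 389.7401601077658, 252.50871449348324, 187.46285317429428, array([ 2.13918028, -2.19523996,  0.05592847]), array([-0.15429395,  0.56647989,  0.78673976])]
side [460.62349048959237, 460.62349048959237, 256.7368322402372, 193.81539704834097, array([ 0.89824519, -2.58069866,  0.95386476]), array([0.31270566, 0.39822883, 0.56327996])]
```

View pics/top0.png

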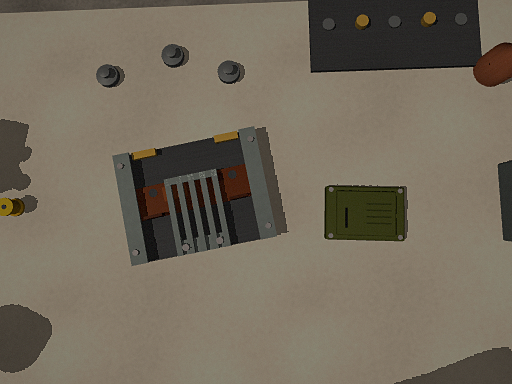

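View pics/side0.png

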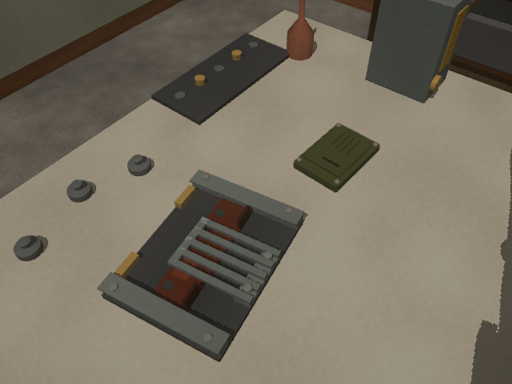

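The top view shows the track centred near px (200,195), tilted slightly left. The brass stops are at (144,154) and (226,137), the rusty plate ends at (153,200) and (236,182), and the cover at (366,213), well to the right. Next I'll measure these with masks.

Create h.py:
```python
import cv2,numpy as np
def ray(c,px,z):
    R=cv2.Rodrigues(np.array(c['rvec']))[0];t=np.array(c['tvec']);o=-R.T@t
    px=np.atleast_2d(np.array(px,float))
    d=np.c_[(px[:,0]-c['cx'])/c['fx'],(px[:,1]-c['cy'])/c['fy'],np.ones(len(px))]@R
    return o+d*((z-o[2])/d[:,2])[:,None]
def proj(c,P):
    K=np.array([[c['fx'],0,c['cx']],[0,c['fy'],c['cy']],[0,0,1]],float)
    return cv2.projectPoints(np.array(P,float).reshape(-1,1,3),np.array(c['rvec']),np.array(c['tvec']),K,None)[0][:,0]
def blobs(m,amin):
    n,l,st,ce=cv2.connectedComponentsWithStats(m.astype(np.uint8));return [(st[i],ce[i],l==i) for i in range(1,n) if st[i][4]>=amin]
```

Run:
```python
from h import *
c=dict(np.load('top0.npz'));f=c['frame'];hsv=cv2.cvtColor(f,cv2.COLOR_RGB2HSV)
roi=np.zeros(f.shape[:2],bool);roi[115:280,100:300]=1
print(hsv[200,130],hsv[190,262],hsv[195,250], hsv[200,152],hsv[154,145],hsv[230,285],hsv[180,130],hsv[235,150])
H,S,V=[hsv[...,i].astype(int) for i in range(3)]
br=(H>12)&(H<28)&(S>140)&(V>90)&roi
for st,ce,m in blobs(br,20):
    ys,xs=np.where(m);r=cv2.minAreaRect(np.c_[xs,ys].astype(np.float32));print('brass',st,ray(c,ce,.03)[0].round(4),ray(c,ce,.015)[0].round(4))
ru=(H<12)&(S>120)&(V>40)&roi
for st,ce,m in blobs(ru,20): print('rust',st,ce.round(1))
g=(H>60)&(H<120)&(V>70)&(S<80)&roi
for st,ce,m in blobs(g,150):
    ys,xs=np.where(m);r=cv2.minAreaRect(np.c_[xs,ys].astype(np.float32));b=ray(c,cv2.boxPoints(r),.035);print('grey',st,r,'\n',b.round(4))
cr=f[115:280,100:300,::-1];cv2.imwrite('pics/crop0.png',cv2.resize(cr,(800,600*1) if 0 else (720,594),interpolation=cv2.INTER_CUBIC))
```

```text
[39 19 92] [50 18 86] [  4 255  32] [  8 181  76] [ 20 185 134] [18 53 72] [47 20 88] [15 20 26]
brass [214 131  24  12 167] [ 0.6691 -0.1156  0.03  ] [ 0.6724 -0.1142  0.015 ]
brass [133 148  23  12 154] [0.6386 0.0547 0.03  ] [0.6412 0.0593 0.015 ]
rust [221 164  30  37 684] [235.9 181.9]
rust [143 183  26  37 607] [155.6 200.9]
rust [183 183   5  12  24] [185. 189.]
rust [172 185   6  15  47] [174.7 191.4]
```

View pics/crop0.png

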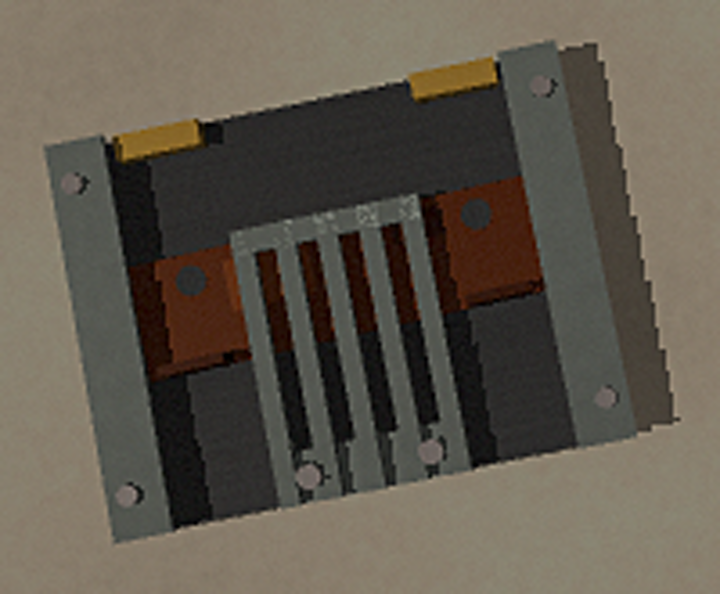

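The crop shows the rail outer corners at crop px (45,147), (113,542), (556,41) and (636,436). The plate's near edge, with the lugs as dark strips, runs at about (150,378)–(225,360) and (467,303)–(540,288).

Add to h.py:
```python
def fit(A,B): # 2D rigid A->B
    A=np.array(A);B=np.array(B);a=A-A.mean(0);b=B-B.mean(0)
    th=np.arctan2((a[:,0]*b[:,1]-a[:,1]*b[:,0]).sum(),(a*b).sum());R=np.array([[np.cos(th),-np.sin(th)],[np.sin(th),np.cos(th)]])
    t=B.mean(0)-R@A.mean(0);return th,R,t,(A@R.T+t-B)
```

Run:
```python
from h import *
c=dict(np.load('top0.npz'))
R=cv2.Rodrigues(c['rvec'])[0];print('cam',-R.T@c['tvec'])
crop=lambda p:np.array(p,float)/3.6+[99.6,114.6]
W=ray(c,crop([[45,147],[113,542],[556,41],[636,436]]),.035)[:,:2]
th,Rt,t,res=fit([[.115,.15],[-.115,.15],[.115,-.15],[-.115,-.15]],W)
print('track',th,t,'res',res.round(4).tolist())
tk=lambda px,z:((ray(c,crop(px),z)[:,:2]-t)@Rt).round(4)
print('brass far/near', tk([[118,158],[203,142],[412,98],[497,80]],.025))
print('plate far edge z18',tk([[135,268],[228,245],[440,192],[520,178]],.018).tolist())
print('near strip top z42',tk([[150,367],[228,350],[467,297],[540,280]],.042).tolist())
print('near strip bottom z18',tk([[150,378],[228,362],[467,305],[540,290]],.012).tolist())
np.savez('track.npz',th=th,R=Rt,t=t)
c2=dict(np.load('side0.npz'))
w=lambda x,y,z:[*(Rt@[x,y]+t),z]
print('side check of rail corners',proj(c2,[w(.115,.15,.035),w(-.115,.15,.035),w(.115,-.15,.035),w(-.115,-.15,.035)]).round(0).tolist())
f=c2['frame'][160:360,90:310,::-1];cv2.imwrite('pics/crop1.png',cv2.resize(f,(660,600),interpolation=cv2.INTER_CUBIC))
```

```text
cam [ 0.49795436 -0.19055194  0.8242554 ]
track 0.17458131169356747 [ 0.54908386 -0.04773499] res [[0.0009, 0.0006], [-0.0007, 0.0001], [0.0005, 0.0001], [-0.0007, -0.0008]]
brass far/near [[ 0.1014  0.1123]
 [ 0.1005  0.0619]
 [ 0.1011 -0.062 ]
 [ 0.1014 -0.1123]]
plate far edge z18 [[0.0373, 0.1159], [0.0396, 0.0601], [0.0451, -0.0669], [0.0438, -0.114]]
near strip top z42 [[-0.0226, 0.1099], [-0.022, 0.065], [-0.0196, -0.0723], [-0.0184, -0.1142]]
near strip bottom z18 [[-0.0269, 0.1203], [-0.0268, 0.0738], [-0.022, -0.0691], [-0.0219, -0.1124]]
side check of rail corners [[96.0, 288.0], [217.0, 354.0], [199.0, 169.0], [304.0, 212.0]]
```

View pics/crop1.png

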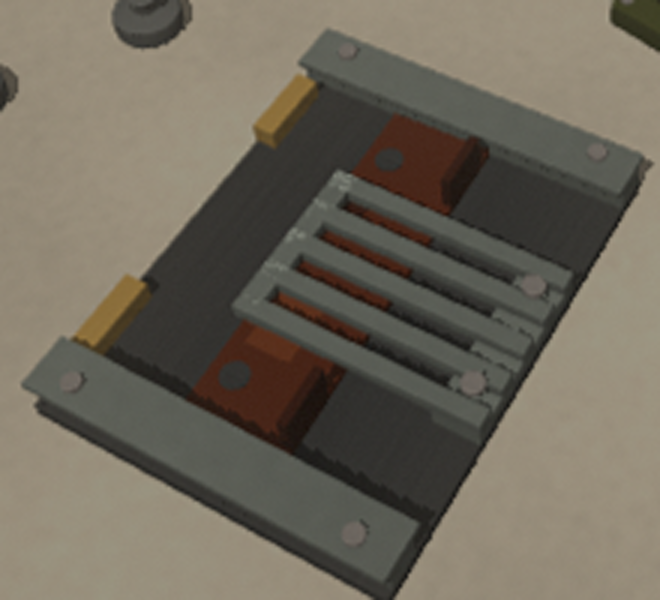

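Create st.py:
```python
import sys
from h import *
from scipy.spatial.transform import Rotation as Ro
from bench import arm, optics, telemetry, close_job
k=np.load('track.npz');s=telemetry.state();Rt,t,th=k['R'],k['t'],float(k['th'])
p=np.array(s['position']);q=Ro.from_quat(s['orientation']);f=np.array(s['contact_force'])
print('t',s['t'],'track',((p[:2]-t)@Rt).round(4),'tip z',round(p[2]-.011,4),'F track',(f[:2]@Rt).round(1),round(f[2],1),'w',round(s['gripper_width'],4))
if len(sys.argv)>3:
    x,y,z=map(float,sys.argv[1:4]);w=np.array([*(Rt@[x,y]+t),z+.011])
    des=Ro.from_euler('z',th)*Ro.from_rotvec([np.pi,0,0])
    print('tool d now',q.inv().apply(w-p).round(4),'d in aligned',des.inv().apply(w-p).round(4),'rot',(q.inv()*des).as_rotvec().round(4))
```

```bash
python3 st.py -.06 .087 .1
```

```text
t 0.1 track [-0.4488 -0.5018] tip z 0.2303 F track [ 0.  -0.2] -0.5 w 0.0856
tool d now [ 0.4614 -0.5335  0.1312] d in aligned [ 0.3888 -0.5888  0.1303] rot [-0.0017  0.0002  0.1293]
```

The manual's scale: shifts go in shares of 62.5 mm and turns go in shares of pi rad. Converting my numbers, 0.05 m is 0.8, -0.035 m is -0.56, 0.129 rad / 3.1416 = 0.0411.

Call:
jog_arm([
  [[0, 0, 0, 0, 0, 0.0411], [0.8, -0.56, 0, 0, 0, 0], [0.8, -0.56, 0, 0, 0, 0], [0.8, -0.56, 0, 0, 0, 0], [0.8, -0.56, 0, 0, 0, 0]],
], finger_gap=0, grip_n=20)

```text
t: 0.72
position: [0.3681, -0.4459, 0.242]
orientation: [0.996, 0.087, -0.0, -0.0]
contact_force: [0.7, 0.2, 0.4]
gripper_width: -0.0003
finger_force: 0.0
```

Call:
jog_arm([
  [[0.8, -0.56, 0, 0, 0, 0], [0.8, -0.56, 0, 0, 0, 0], [0.8, -0.56, 0, 0, 0, 0], [0.096, -0.8, 0.16, 0, 0, 0], [0.096, -0.8, 0.16, 0, 0, 0]],
])

```text
t: 1.35
position: [0.491, -0.2154, 0.2214]
orientation: [0.996, 0.088, -0.0, -0.0]
contact_force: [0.7, 0.6, -0.5]
gripper_width: -0.0001
finger_force: 0.0
```

Call:
jog_arm([
  [[0.096, -0.8, 0.32, 0, 0, 0], [0.096, -0.8, 0.32, 0, 0, 0], [0.096, -0.8, 0.32, 0, 0, 0], [0.096, -0.8, 0.32, 0, 0, 0], [0, -0.64, 0.32, 0, 0, 0]],
])

```text
t: 1.98
position: [0.4723, 0.0252, 0.1216]
orientation: [0.996, 0.088, 0.0, -0.0]
contact_force: [-0.2, -0.1, 0.3]
gripper_width: 0.0002
finger_force: 0.0
```

```bash
python3 st.py -.055 .087 .018
```

```text
t 1.975 track [-0.0629  0.0852] tip z 0.1106 F track [-0.2 -0. ] 0.3 w 0.0002
tool d now [ 0.0079 -0.0018  0.0926] d in aligned [ 0.0079 -0.0018  0.0926] rot [-0.0001 -0.0002  0.0018]
```

Scaled: 0.045 m is 0.72, 0.042 m is 0.672.

Call:
jog_arm([
  [[0, -0.032, 0.72, 0, 0, 0], [0, 0, 0.672, 0, 0, 0], [0, 0, 0.064, 0, 0, 0], [0.112, 0, 0, 0, 0, 0], [0.096, 0, 0, 0, 0, 0]],
])

```text
t: 2.6
position: [0.4875, 0.0271, 0.0332]
orientation: [0.996, 0.087, 0.002, 0.0]
contact_force: [0.1, -0.2, 0.4]
gripper_width: 0.0
finger_force: 0.0
```

```bash
python3 st.py
```

Run:
```python
from bench import arm, optics, telemetry, close_job
import cv2
for n in('side','wrist'):
  f=optics.capture(n)['frame'][:,:,::-1]
  if n=='side': f=cv2.resize(f[160:360,90:310],(528,480))
  cv2.imwrite(f'pics/{n}1.png',f)
```

```text
t 2.6 track [-0.0476  0.0844] tip z 0.0222 F track [ 0.  -0.2] 0.4 w 0.0
```

View pics/side1.png

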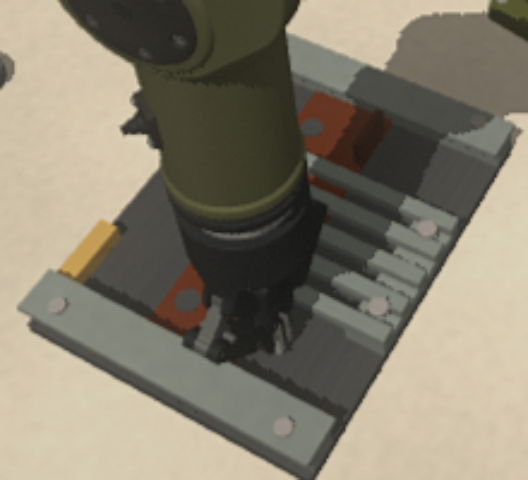

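The view shows the closed fingers in the left channel near (245,330), just behind the left lug, with the body clear of the rails. I'll push gently now.

Scaled: 0.005 m is 0.08, 0.004 m is 0.064.

Call:
jog_arm([
  [[0.08, 0, 0, 0, 0, 0], [0.064, 0, 0, 0, 0, 0], [0.032, 0, 0, 0, 0, 0], [0.032, 0, 0, 0, 0, 0]],
])

```text
t: 3.2
position: [0.4974, 0.0295, 0.031]
orientation: [0.996, 0.087, -0.001, -0.0]
contact_force: [-2.5, 0.5, 1.6]
gripper_width: -0.0002
finger_force: 1.2
```

```bash
python3 st.py
```

```text
t 3.2 track [-0.0375  0.0851] tip z 0.02 F track [-2.4  0.9] 1.6 w -0.0002
```

Contact is where I expected it, with the face at about -27 mm. Push about 9 mm.

Scaled: 0.002 m is 0.032.

Call:
jog_arm([
  [[0.032, 0, 0, 0, 0, 0], [0.032, 0, 0, 0, 0, 0], [0.032, 0, 0, 0, 0, 0]],
])

```text
t: 3.58
position: [0.5037, 0.0307, 0.031]
orientation: [0.996, 0.087, -0.0, -0.0]
contact_force: [-2.8, 0.5, -0.5]
gripper_width: 0.0002
finger_force: 1.2
```

```bash
python3 st.py
```

```text
t 3.575 track [-0.0311  0.0852] tip z 0.02 F track [-2.7  1. ] -0.5 w 0.0002
```

Call:
jog_arm([
  [[0.032, 0, 0, 0, 0, 0], [0.032, 0, 0, 0, 0, 0], [0, 0, 0, 0, 0, 0]],
])

```text
t: 3.95
position: [0.5083, 0.0311, 0.0314]
orientation: [0.996, 0.087, 0.0, 0.0]
contact_force: [-2.3, 0.1, -0.1]
gripper_width: 0.0002
finger_force: 0.6
```

```bash
python3 st.py
```

```text
t 3.95 track [-0.0264  0.0847] tip z 0.0204 F track [-2.3  0.5] -0.1 w 0.0002
```

Scaled: 0.058 m is 0.928, -0.034 m is -0.544.

Call:
jog_arm([
  [[-0.192, 0, 0, 0, 0, 0], [-0.16, 0, -0.544, 0, 0, 0], [0, 0.928, 0, 0, 0, 0], [0, 0.928, 0, 0, 0, 0], [0, 0.928, 0, 0, 0, 0]],
])

```text
t: 4.58
position: [0.5167, -0.1463, 0.0661]
orientation: [0.996, 0.087, 0.001, 0.001]
contact_force: [-0.2, 0.3, 0.5]
gripper_width: -0.0003
finger_force: 0.0
```

Call:
jog_arm([
  [[0, 0, 0, 0, 0, 0], [0, 0, 0.544, 0, 0, 0], [0.08, 0, 0, 0, 0, 0], [0.08, 0, 0, 0, 0, 0], [0.032, 0, 0, 0, 0, 0]],
])

```text
t: 5.2
position: [0.5298, -0.1415, 0.0327]
orientation: [0.996, 0.088, 0.001, 0.0]
contact_force: [0.2, -0.2, 0.3]
gripper_width: 0.0002
finger_force: 0.0
```

```bash
python3 st.py
```

```text
t 5.2 track [-0.0353 -0.089 ] tip z 0.0217 F track [ 0.2 -0.2] 0.3 w 0.0002
```

Scaled: 0.002 m is 0.032.

Call:
jog_arm([
  [[0.032, 0, 0, 0, 0, 0], [0.032, 0, 0, 0, 0, 0], [0.032, 0, 0, 0, 0, 0], [0.032, 0, 0, 0, 0, 0], [0.032, 0, 0, 0, 0, 0]],
])

```text
t: 5.82
position: [0.5382, -0.1405, 0.0313]
orientation: [0.996, 0.087, -0.0, 0.0]
contact_force: [-3.1, -1.9, 1.2]
gripper_width: -0.0001
finger_force: 1.1
```

```bash
python3 st.py
```

```text
t 5.825 track [-0.0268 -0.0895] tip z 0.0203 F track [-3.4 -1.3] 1.2 w -0.0001
```

Call:
jog_arm([
  [[0.032, 0, 0, 0, 0, 0], [0.032, 0, 0, 0, 0, 0], [0.032, 0, 0, 0, 0, 0], [0, 0, 0, 0, 0, 0]],
])

```text
t: 6.32
position: [0.5443, -0.1391, 0.0312]
orientation: [0.996, 0.087, 0.0, 0.0]
contact_force: [-0.2, -2.0, -1.1]
gripper_width: 0.0001
finger_force: 0.7
```

```bash
python3 st.py
```

```text
t 6.325 track [-0.0205 -0.0891] tip z 0.0202 F track [-0.6 -1.9] -1.1 w 0.0001
```

Scaled: -0.058 m is -0.928, -0.034 m is -0.544.

Call:
jog_arm([
  [[-0.192, 0, 0, 0, 0, 0], [-0.064, 0, -0.544, 0, 0, 0], [0, -0.928, 0, 0, 0, 0], [0, -0.928, 0, 0, 0, 0], [0, -0.928, 0, 0, 0, 0]],
])

```text
t: 6.95
position: [0.4974, 0.0313, 0.0656]
orientation: [0.996, 0.087, 0.001, -0.0]
contact_force: [1.0, 0.4, 0.7]
gripper_width: 0.0001
finger_force: 0.0
```

Call:
jog_arm([
  [[0, 0, 0, 0, 0, 0], [0, 0, 0.544, 0, 0, 0], [0.064, 0, 0, 0, 0, 0], [0.048, 0, 0, 0, 0, 0], [0.032, 0, 0, 0, 0, 0]],
])

```text
t: 7.58
position: [0.5077, 0.0307, 0.0323]
orientation: [0.996, 0.087, 0.0, 0.0]
contact_force: [-2.9, -0.9, 1.3]
gripper_width: 0.0002
finger_force: 1.3
```

```bash
python3 st.py
```

```text
t 7.575 track [-0.0271  0.0844] tip z 0.0213 F track [-3.  -0.4] 1.3 w 0.0002
```

Call:
jog_arm([
  [[0.032, 0, 0, 0, 0, 0], [0.032, 0, 0, 0, 0, 0], [0.032, 0, 0, 0, 0, 0]],
])

```text
t: 7.95
position: [0.5127, 0.0322, 0.0314]
orientation: [0.996, 0.087, -0.0, -0.0]
contact_force: [-2.2, -0.6, 1.6]
gripper_width: 0.0001
finger_force: 1.2
```

```bash
python3 st.py
```

```text
t 7.95 track [-0.0219  0.0851] tip z 0.0204 F track [-2.3 -0.2] 1.6 w 0.0001
```

Scaled: 0.002 m is 0.032.

Call:
jog_arm([
  [[0.032, 0, 0, 0, 0, 0], [0.032, 0, 0, 0, 0, 0], [0.032, 0, 0, 0, 0, 0], [0.032, 0, 0, 0, 0, 0], [0, 0, 0, 0, 0, 0]],
])

```text
t: 8.57
position: [0.5212, 0.0335, 0.0313]
orientation: [0.996, 0.087, 0.0, -0.0]
contact_force: [-0.8, 0.4, -1.0]
gripper_width: -0.0001
finger_force: 0.5
```

```bash
python3 st.py
```

```text
t 8.575 track [-0.0134  0.0849] tip z 0.0203 F track [-0.7  0.5] -1.0 w -0.0001
```

Call:
jog_arm([
  [[-0.192, 0, 0, 0, 0, 0], [-0.064, 0, -0.544, 0, 0, 0], [0, 0.928, 0, 0, 0, 0], [0, 0.928, 0, 0, 0, 0], [0, 0.928, 0, 0, 0, 0]],
])

```text
t: 9.2
position: [0.5353, -0.1428, 0.0659]
orientation: [0.996, 0.087, 0.001, 0.001]
contact_force: [0.3, 0.0, 0.2]
gripper_width: -0.0
finger_force: 0.0
```

Call:
jog_arm([
  [[0, 0, 0, 0, 0, 0], [0, 0, 0.544, 0, 0, 0], [0.048, 0, 0, 0, 0, 0], [0.032, 0, 0, 0, 0, 0], [0.032, 0, 0, 0, 0, 0]],
])

```text
t: 9.82
position: [0.5431, -0.1392, 0.0326]
orientation: [0.996, 0.088, 0.001, 0.0]
contact_force: [-2.3, 0.8, 1.6]
gripper_width: 0.0
finger_force: 1.1
```

```bash
python3 st.py
```

```text
t 9.825 track [-0.0218 -0.089 ] tip z 0.0216 F track [-2.1  1.2] 1.6 w 0.0
```

Scaled: 0.002 m is 0.032.

Call:
jog_arm([
  [[0.032, 0, 0, 0, 0, 0], [0.032, 0, 0, 0, 0, 0], [0.032, 0, 0, 0, 0, 0], [0.032, 0, 0, 0, 0, 0]],
])

```text
t: 10.32
position: [0.55, -0.1385, 0.0313]
orientation: [0.996, 0.087, -0.0, 0.0]
contact_force: [-1.2, -1.4, 1.6]
gripper_width: 0.0005
finger_force: 1.1
```

```bash
python3 st.py
```

```text
t 10.325 track [-0.0148 -0.0895] tip z 0.0203 F track [-1.4 -1.2] 1.6 w 0.0005
```

Scaled: 0.002 m is 0.032.

Call:
jog_arm([
  [[0.032, 0, 0, 0, 0, 0], [0.032, 0, 0, 0, 0, 0], [0.032, 0, 0, 0, 0, 0], [0.032, 0, 0, 0, 0, 0], [0, 0, 0, 0, 0, 0]],
])

```text
t: 10.95
position: [0.558, -0.1367, 0.0312]
orientation: [0.996, 0.087, 0.0, -0.0]
contact_force: [-0.4, -1.4, -0.2]
gripper_width: 0.0002
finger_force: 0.8
```

```bash
python3 st.py
```

```text
t 10.95 track [-0.0066 -0.0891] tip z 0.0202 F track [-0.7 -1.3] -0.2 w 0.0002
```

Call:
jog_arm([
  [[-0.192, 0, 0, 0, 0, 0], [-0.096, 0, -0.544, 0, 0, 0], [0, -0.928, 0, 0, 0, 0], [0, -0.928, 0, 0, 0, 0], [0, -0.928, 0, 0, 0, 0]],
])

```text
t: 11.58
position: [0.5092, 0.0335, 0.0657]
orientation: [0.996, 0.087, 0.001, -0.0]
contact_force: [0.8, 0.4, -0.4]
gripper_width: -0.0
finger_force: 0.0
```

Call:
jog_arm([
  [[0, 0, 0, 0, 0, 0], [0, 0, 0.544, 0, 0, 0], [0.064, 0, 0, 0, 0, 0], [0.048, 0, 0, 0, 0, 0], [0.032, 0, 0, 0, 0, 0]],
])

```text
t: 12.2
position: [0.52, 0.0329, 0.0324]
orientation: [0.996, 0.087, 0.001, 0.0]
contact_force: [-0.1, -0.1, 0.2]
gripper_width: -0.0002
finger_force: 0.0
```

```bash
python3 st.py
```

```text
t 12.2 track [-0.0147  0.0844] tip z 0.0214 F track [-0.1 -0.1] 0.2 w -0.0002
```

Scaled: 0.002 m is 0.032.

Call:
jog_arm([
  [[0.032, 0, 0, 0, 0, 0], [0.032, 0, 0, 0, 0, 0], [0.032, 0, 0, 0, 0, 0], [0.032, 0, 0, 0, 0, 0]],
])

```text
t: 12.7
position: [0.5265, 0.0348, 0.0312]
orientation: [0.996, 0.087, -0.0, -0.0]
contact_force: [-2.9, 1.3, 1.3]
gripper_width: -0.0002
finger_force: 1.2
```

```bash
python3 st.py
```

```text
t 12.7 track [-0.0079  0.0852] tip z 0.0202 F track [-2.6  1.8] 1.3 w -0.0002
```

Left goes on to about +2 mm, then cross over.

Scaled: 0.002 m is 0.032, 0.001 m is 0.016.

Call:
jog_arm([
  [[0.032, 0, 0, 0, 0, 0], [0.032, 0, 0, 0, 0, 0], [0.032, 0, 0, 0, 0, 0], [0.032, 0, 0, 0, 0, 0], [0.016, 0, 0, 0, 0, 0]],
])

```text
t: 13.32
position: [0.5353, 0.0363, 0.0312]
orientation: [0.996, 0.087, -0.0, -0.0]
contact_force: [-3.5, 1.0, 2.1]
gripper_width: -0.0002
finger_force: 1.8
```

```bash
python3 st.py
```

```text
t 13.325 track [0.001  0.0851] tip z 0.0202 F track [-3.3  1.6] 2.1 w -0.0002
```

Call:
jog_arm([
  [[-0.192, 0, 0, 0, 0, 0], [-0.064, 0, -0.544, 0, 0, 0], [0, 0.928, 0, 0, 0, 0], [0, 0.928, 0, 0, 0, 0], [0, 0.928, 0, 0, 0, 0]],
])

```text
t: 13.95
position: [0.5503, -0.1405, 0.066]
orientation: [0.996, 0.087, 0.001, 0.001]
contact_force: [0.7, -0.0, -0.2]
gripper_width: -0.0002
finger_force: 0.0
```

Call:
jog_arm([
  [[0, 0, 0, 0, 0, 0], [0, 0, 0.544, 0, 0, 0], [0.048, 0, 0, 0, 0, 0], [0.032, 0, 0, 0, 0, 0], [0.032, 0, 0, 0, 0, 0]],
])

```text
t: 14.58
position: [0.5575, -0.1367, 0.0325]
orientation: [0.996, 0.088, 0.0, 0.0]
contact_force: [-2.6, -0.5, 2.2]
gripper_width: 0.0003
finger_force: 1.1
```

```bash
python3 st.py
```

```text
t 14.575 track [-0.0072 -0.089 ] tip z 0.0215 F track [-2.6 -0.1] 2.2 w 0.0003
```

Scaled: 0.002 m is 0.032.

Call:
jog_arm([
  [[0.032, 0, 0, 0, 0, 0], [0.032, 0, 0, 0, 0, 0], [0.032, 0, 0, 0, 0, 0], [0.032, 0, 0, 0, 0, 0]],
])

```text
t: 15.08
position: [0.5648, -0.1358, 0.0313]
orientation: [0.996, 0.087, -0.0, 0.0]
contact_force: [-2.5, -2.2, 1.1]
gripper_width: -0.0002
finger_force: 1.1
```

```bash
python3 st.py
```

```text
t 15.075 track [ 0.0002 -0.0895] tip z 0.0203 F track [-2.9 -1.8] 1.1 w -0.0002
```

Scaled: 0.002 m is 0.032.

Call:
jog_arm([
  [[0.032, 0, 0, 0, 0, 0], [0.032, 0, 0, 0, 0, 0], [0.032, 0, 0, 0, 0, 0], [0.032, 0, 0, 0, 0, 0], [0, 0, 0, 0, 0, 0]],
])

```text
t: 15.7
position: [0.5728, -0.1342, 0.0312]
orientation: [0.996, 0.087, 0.0, 0.0]
contact_force: [-1.9, -0.6, -1.5]
gripper_width: -0.0001
finger_force: 0.8
```

```bash
python3 st.py
```

```text
t 15.7 track [ 0.0084 -0.0892] tip z 0.0202 F track [-1.9 -0.3] -1.5 w -0.0001
```

Call:
jog_arm([
  [[-0.192, 0, 0, 0, 0, 0], [-0.096, 0, -0.544, 0, 0, 0], [0, -0.928, 0, 0, 0, 0], [0, -0.928, 0, 0, 0, 0], [0, -0.928, 0, 0, 0, 0]],
])

```text
t: 16.32
position: [0.524, 0.0361, 0.0657]
orientation: [0.996, 0.087, 0.001, -0.0]
contact_force: [0.5, 0.5, 0.3]
gripper_width: -0.0
finger_force: 0.0
```

Call:
jog_arm([
  [[0, 0, 0, 0, 0, 0], [0, 0, 0.544, 0, 0, 0], [0.064, 0, 0, 0, 0, 0], [0.048, 0, 0, 0, 0, 0], [0.032, 0, 0, 0, 0, 0]],
])

```text
t: 16.95
position: [0.5345, 0.0354, 0.0324]
orientation: [0.996, 0.087, 0.001, 0.0]
contact_force: [-2.9, -0.3, 2.4]
gripper_width: -0.0002
finger_force: 1.4
```

```bash
python3 st.py
```

```text
t 16.95 track [0.0001 0.0844] tip z 0.0214 F track [-2.9  0.2] 2.4 w -0.0002
```

Scaled: 0.002 m is 0.032.

Call:
jog_arm([
  [[0.032, 0, 0, 0, 0, 0], [0.032, 0, 0, 0, 0, 0], [0.032, 0, 0, 0, 0, 0], [0.032, 0, 0, 0, 0, 0]],
])

```text
t: 17.45
position: [0.5413, 0.0373, 0.0313]
orientation: [0.996, 0.087, -0.0, -0.0]
contact_force: [-3.8, 0.9, 1.0]
gripper_width: -0.0001
finger_force: 1.2
```

```bash
python3 st.py
```

```text
t 17.45 track [0.0071 0.0851] tip z 0.0203 F track [-3.6  1.5] 1.0 w -0.0001
```

Left to about +16 mm (stop expected at about +21).

Scaled: 0.002 m is 0.032, 0.001 m is 0.016.

Call:
jog_arm([
  [[0.032, 0, 0, 0, 0, 0], [0.032, 0, 0, 0, 0, 0], [0.032, 0, 0, 0, 0, 0], [0.032, 0, 0, 0, 0, 0], [0.016, 0, 0, 0, 0, 0]],
])

```text
t: 18.08
position: [0.55, 0.039, 0.0312]
orientation: [0.996, 0.087, -0.0, -0.0]
contact_force: [-2.7, 1.8, 2.5]
gripper_width: -0.0002
finger_force: 1.7
```

```bash
python3 st.py
```

```text
t 18.075 track [0.016  0.0852] tip z 0.0202 F track [-2.3  2.2] 2.5 w -0.0002
```

Call:
jog_arm([
  [[-0.192, 0, 0, 0, 0, 0], [-0.064, 0, -0.544, 0, 0, 0], [0, 0.928, 0, 0, 0, 0], [0, 0.928, 0, 0, 0, 0], [0, 0.928, 0, 0, 0, 0]],
])

```text
t: 18.7
position: [0.5651, -0.1379, 0.066]
orientation: [0.996, 0.087, 0.001, 0.001]
contact_force: [0.5, -0.1, 0.7]
gripper_width: -0.0002
finger_force: 0.0
```

Call:
jog_arm([
  [[0, 0, 0, 0, 0, 0], [0, 0, 0.544, 0, 0, 0], [0.048, 0, 0, 0, 0, 0], [0.032, 0, 0, 0, 0, 0], [0.032, 0, 0, 0, 0, 0]],
])

```text
t: 19.32
position: [0.5723, -0.134, 0.0325]
orientation: [0.996, 0.088, 0.0, 0.0]
contact_force: [-2.3, -0.2, 2.1]
gripper_width: -0.0001
finger_force: 1.1
```

```bash
python3 st.py
```

```text
t 19.325 track [ 0.0078 -0.089 ] tip z 0.0215 F track [-2.3  0.2] 2.1 w -0.0001
```

Scaled: 0.002 m is 0.032.

Call:
jog_arm([
  [[0.032, 0, 0, 0, 0, 0], [0.032, 0, 0, 0, 0, 0], [0.032, 0, 0, 0, 0, 0], [0.032, 0, 0, 0, 0, 0], [0.032, 0, 0, 0, 0, 0]],
])

```text
t: 19.95
position: [0.5815, -0.1327, 0.0312]
orientation: [0.996, 0.087, -0.0, 0.0]
contact_force: [-1.3, -1.4, 0.7]
gripper_width: -0.0003
finger_force: 1.2
```

```bash
python3 st.py
```

```text
t 19.95 track [ 0.0172 -0.0893] tip z 0.0202 F track [-1.6 -1.1] 0.7 w -0.0003
```

Scaled: 0.002 m is 0.032.

Call:
jog_arm([
  [[0.032, 0, 0, 0, 0, 0], [0.032, 0, 0, 0, 0, 0], [0, 0, 0, 0, 0, 0]],
])

```text
t: 20.32
position: [0.5844, -0.1321, 0.0311]
orientation: [0.996, 0.087, -0.001, 0.0]
contact_force: [-4.8, -1.5, 2.5]
gripper_width: -0.0002
finger_force: 2.6
```

```bash
python3 st.py
```

```text
t 20.325 track [ 0.0202 -0.0892] tip z 0.0201 F track [-5.  -0.7] 2.5 w -0.0002
```

Call:
jog_arm([
  [[0.016, 0, 0, 0, 0, 0], [0.016, 0, 0, 0, 0, 0]],
])

```text
t: 20.58
position: [0.5845, -0.132, 0.031]
orientation: [0.996, 0.087, -0.003, 0.0]
contact_force: [-10.9, -2.8, 8.3]
gripper_width: 0.0004
finger_force: 5.6
```

```bash
python3 st.py
```

```text
t 20.575 track [ 0.0203 -0.0892] tip z 0.02 F track [-11.2  -0.8] 8.3 w 0.0004
```

Call:
jog_arm([
  [[-0.192, 0, 0, 0, 0, 0], [-0.112, 0, -0.544, 0, 0, 0], [0, -0.928, 0, 0, 0, 0], [0, -0.928, 0, 0, 0, 0], [0, -0.928, 0, 0, 0, 0]],
])

```text
t: 21.2
position: [0.5385, 0.039, 0.0657]
orientation: [0.996, 0.087, 0.001, -0.0]
contact_force: [0.9, 0.1, 0.4]
gripper_width: 0.0002
finger_force: 0.0
```

Call:
jog_arm([
  [[0, 0, 0, 0, 0, 0], [0, 0, 0.544, 0, 0, 0], [0.096, 0, 0, 0, 0, 0], [0.064, 0, 0, 0, 0, 0], [0.032, 0, 0, 0, 0, 0]],
])

```text
t: 21.82
position: [0.5509, 0.0385, 0.0322]
orientation: [0.996, 0.087, 0.0, 0.0]
contact_force: [-2.2, 0.2, 1.0]
gripper_width: 0.0001
finger_force: 1.2
```

```bash
python3 st.py
```

```text
t 21.825 track [0.0168 0.0846] tip z 0.0212 F track [-2.1  0.5] 1.0 w 0.0001
```

Call:
jog_arm([
  [[0.032, 0, 0, 0, 0, 0], [0.032, 0, 0, 0, 0, 0]],
])

```text
t: 22.08
position: [0.5542, 0.0394, 0.0317]
orientation: [0.996, 0.087, -0.0, 0.0]
contact_force: [-2.3, 0.0, 2.1]
gripper_width: -0.0001
finger_force: 1.3
```

```bash
python3 st.py
```

```text
t 22.075 track [0.0202 0.0849] tip z 0.0207 F track [-2.3  0.4] 2.1 w -0.0001
```

The right end is on its stop: TCP stalled at 20.3 mm while force rose to 11 N. Now seat the left end.

Scaled: 0.001 m is 0.016.

Call:
jog_arm([
  [[0.016, 0, 0, 0, 0, 0], [0.016, 0, 0, 0, 0, 0], [0, 0, 0, 0, 0, 0]],
])

```text
t: 22.45
position: [0.5543, 0.0392, 0.031]
orientation: [0.996, 0.087, -0.002, 0.0]
contact_force: [-7.2, -1.2, 5.6]
gripper_width: -0.0001
finger_force: 3.6
```

```bash
python3 st.py
```

```text
t 22.45 track [0.0203 0.0847] tip z 0.02 F track [-7.3  0.1] 5.6 w -0.0001
```

Both ends stalled at 20.3 mm. I'll retreat and look.

Scaled: -0.055 m is -0.88, -0.05 m is -0.8.

Call:
jog_arm([
  [[-0.24, 0, 0, 0, 0, 0], [-0.32, 0, -0.48, 0, 0, 0], [-0.32, 0, -0.8, 0, 0, 0], [0, 0, -0.88, 0, 0, 0], [0, 0, -0.88, 0, 0, 0]],
])

```text
t: 23.08
position: [0.5017, 0.03, 0.2232]
orientation: [0.996, 0.087, 0.001, 0.001]
contact_force: [0.4, 0.2, -0.3]
gripper_width: 0.0002
finger_force: 0.0
```

Call:
jog_arm([
  [[0, 0.96, 0, 0, 0, 0], [-0.32, 0.928, 0, 0, 0, 0], [-0.32, 0.928, 0, 0, 0, 0], [-0.48, 0.8, 0, 0, 0, 0], [-0.48, 0.8, 0, 0, 0, 0]],
])

```text
t: 23.7
position: [0.4509, -0.2609, 0.2216]
orientation: [0.996, 0.087, 0.001, 0.001]
contact_force: [0.8, 0.1, -0.6]
gripper_width: 0.0002
finger_force: 0.0
```

Call:
jog_arm([
  [[-0.48, 0.8, 0, 0, 0, 0], [-0.48, 0.8, 0, 0, 0, 0], [-0.48, 0.8, 0, 0, 0, 0], [0, 0, 0, 0, 0, 0]],
])

```text
t: 24.2
position: [0.3849, -0.4279, 0.221]
orientation: [0.997, 0.083, -0.0, 0.001]
contact_force: [-0.1, 0.3, -0.5]
gripper_width: 0.0002
finger_force: 0.0
```

Run:
```python
from bench import arm, optics, telemetry, close_job
import cv2
c=optics.capture('top');f=c['frame'][:,:,::-1];cv2.imwrite('pics/top2.png',cv2.resize(f[115:280,100:300],(720,594),interpolation=cv2.INTER_CUBIC))
```

```text
(no output)
```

View pics/top2.png

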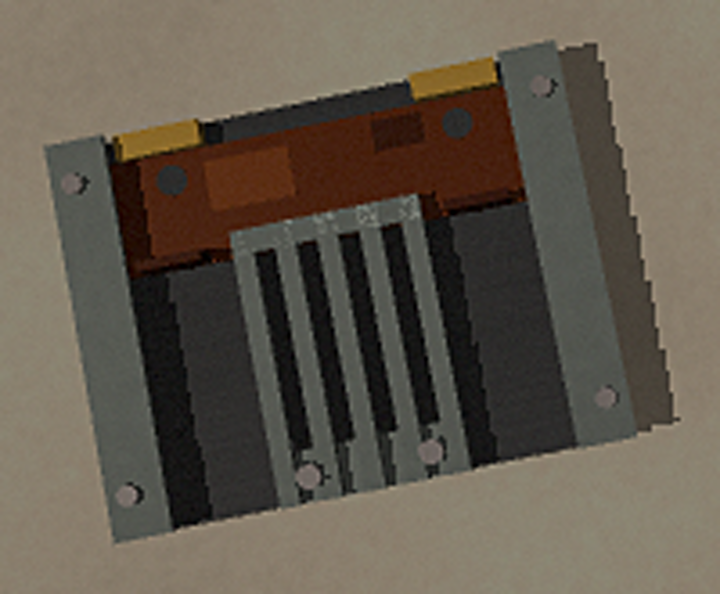

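The plate's far edge lies against both brass stops, at (160,155) and (455,98), and it is square. The arm is clear.

```bash
python3 -c "
from bench import arm, optics, telemetry, close_job;print(close_job())"
```

```text
the job is handed in; nothing more can be done
None
```

The door plate is against both brass stops and looks square in the final top view. Push forces read about 14 N at most, the cover was never approached, and I handed the job in at about 24 s with the arm clear; no verdict came back.

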